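# Clip the carry hook onto the instrument case

## Task

Get the black instrument case ready to be carried: take the carry hook with the orange grip and push its mouth squarely down over the steel lift pin on top of the black case, until the yellow sprung latch flips shut under the pin and the hook stands upright with both feet on the lid. Let go of it there. Do not shove the black case along the bench, and leave the green-gripped hook where it is.

Things in the scene. Friction and masses are not known exactly. Their poses are not given: they have to be found in the camera images.
- orange_hook: Loose 0.37 kg hook standing on its feet. Origin: under the feet, mid-grip; x along the ORANGE top grip, y across, z up. Grip 100 x 26 (y) x 24 mm, z 106-130, flat sides. Below: 28 mm thick hook, mouth opening down between legs (inner faces x -24, +22), throat top z 75. Two feet, 44 mm wide in y, span x -46 to +40. Pin passes the latch at x -8 to +14 (best +2).
- orange_latch (a joint): Yellow sprung latch in the orange hook's mouth, rad: 0 shut (level across the mouth), 1.48 folded up. Hinge at x -24, z 14 mm of the hook; 44 mm long, 6 thick; opens only inward (up). A pin entering from below lifts it at 4 to 8 N of push, more than the hook weighs; it springs shut below the pin once the pin's axis is 54 to 60 mm above the feet's underside.
- black_pin (a point): Middle of the steel lift pin on the BLACK case (tan panels; loose, about 3 kg, 160 x 190 x 70 mm); y along pin, z up. Pin 10 mm thick, level, 80 mm clear between grey lugs (8 mm thick, 30 wide in x, tops 12 mm above pin axis). Axis 136 mm above bench, 66 above lid: with feet on the lid the pin is at z 66 of the hook. Hook fits either way round. A like white case is a bystander.
- green_hook: Bystander to be left alone: a hook of the same shape and size as the orange one, but with a GREEN grip. Origin under the feet, x along the grip, z up.
Not all that is in view belongs to the job. Leave any pink or purple look-alike of the part that bears black_pin alone.

How it is judged:
By the outcome, as a careful person would: the job done as asked, in the order asked, and still so for the second after the job is handed in, with the robot touching nothing.
It also fails if it takes over 38 s, if anything falls off the work surface, if the arm or the gripper's body presses on something with over 40 N, if the wrist force passes 120 N, or if a joint passes its speed limit or range.

## Robot

A 6-joint arm with a two-finger parallel gripper is mounted at the origin on the work surface. World frame = base frame: x ahead of the robot, y to its left, z up, the work surface at z = 0. Lengths are in m, angles in degrees, forces in N, time in s.
With the tool pointing down it reaches from about 0.375 to 0.9 m from the base axis. Payload 3.1 kg.
Tool frame: the origin (TCP) lies at the very end of the fingers, on their centre line; the grasp point (between the pads) lies 19 mm behind it; z points along the fingers, y is the direction in which the jaws open and shut (so a half turn about z gives the same grasp; the last joint's range is limited). The gripper opens to 87 mm and grips with 3 to 60 N. Pads are 19 mm wide; open, the fingers measure 117 mm over their backs; the gripper's body (75 mm by 190 mm) begins 51 mm behind the grasp point.
Start: joints at [-74.055, 30.224, 82.088, -0, 67.689, -10.227], TCP at [0.276, -0.561, 0.194] pointing down, gripper open.
Joint ranges: [-176.69, 176.69], [-43.24, 126.21], [12.49, 139.97], [-82, 262], [0, 151.66], [-163.58, 163.58]. Speed limits (degrees/s): [159.86, 159.86, 180, 180, 180, 180].

## Interface

Orientations are given as a 3x3 rotation matrix whose columns are the frame's x, y, z axes.
In Python, from bench import ctrl, imaging, workorder gives the robot as it stands.
- The arm moves only by the shell command python3 -m inch 'ROWS' [OPENING] [FORCE]. ROWS is JSON, a list that holds one entry, the list of rows, each a list of 4 numbers: the shift along the tool's x, y, z in m, then the turn about the tool's z in degrees. In form: [[[dx, dy, dz, twist], ...]]. A call has 1 to 20 rows; each row is the pose to reach, as a shift and turn from the pose commanded when the call began, along the tool's axes at that moment; what a row does not reach only later rows make up. A row lasts 1/8 s, in which the tool goes at most 62.5 mm and 10.7 degrees, less where a joint would pass 70% of its speed; a pose out of reach is approached as far as the arm can. A call with a gripper value outside its range is refused whole. OPENING is the finger opening in m, from 0 to 0.087, set as the call begins (- or left out, the last holds). The fingers move at their own pace and stop on an object; FORCE is the grip in N (left out, the last holds). Time passes only in rows, so rows that repeat a pose let the fingers close. It gives the time, the measured TCP pose, the force and the opening at its end, in the units of the state.
- ctrl.get_obs(): the state, without advancing time (a new reading comes with each control period).
- imaging.grab_frame(name): name is "side" or "top" or "wrist"; returns (picture, depth): 420x560x3 uint8, blue, green, red; 420x560 float32, m along the optical axis (not along the pixel's ray), 0 where there is no reading.
- imaging.camera_info(name): a dict with "camera_matrix" (3x3 intrinsics, pixels), "R" (3x3) and "t" (3): a world point X has camera coordinates R X + t; the wrist camera has in their place "hand_eye" (4x4, takes a point from camera to tool coordinates, whose origin is the TCP and whose axes are the flange's). Camera axes: x right, y down, z forward; pixel columns grow to the right and rows downward; lengths in m; the calibration is good to about 2 mm. A picture is of the moment at which its call begins: read the wrist's pose just before it. camera_info takes no time and is no camera call.
- workorder.sign_off(): hands the job in, once; it reports no verdict.
The state is a dict: "time_s": time; "joint_positions": joint angles; "joint_velocities": joint speeds; "joint_torque": joint torques, N m; "tool_pos": TCP position; "eef_rot": TCP orientation; "force": force on the tool from outside, world axes, zero at the start; "wrist_torque": the same for the moment, N m; "opening": finger opening in m.
Only numpy, scipy, OpenCV 4.12 (cv2) and the standard library are available. Lean on these libraries where they do the work, as an engineer would, in place of code of your own. Each camera call takes 0.05 s, during which the arm holds its last target. There are 200 camera calls.

## Working session

There is one attempt and no reset: what is moved stays moved. The work goes in short steps, Python scripts to look and compute and a shell command to move; the robot and the scene stay as the last step left them, time stands still between calls to the robot, and variables do not carry over. Pictures are saved under pics/ and viewed, about 8 in all and at most 12, crops included, and the job is handed in when it is done.

```bash
mkdir -p pics; ls; cat > h.py <<'E'
import numpy as np, cv2
from bench import ctrl, imaging, workorder
def cloud(name):
    o=ctrl.get_obs(); im,d=imaging.grab_frame(name); c=imaging.camera_info(name)
    K=np.array(c["camera_matrix"]); v,u=np.mgrid[:420,:560]
    P=np.stack([(u-K[0,2])/K[0,0]*d,(v-K[1,2])/K[1,1]*d,d],-1)
    if "R" in c: W=(P-np.array(c["t"]))@np.array(c["R"])
    else:
        H=np.array(c["hand_eye"]); T=P@H[:3,:3].T+H[:3,3]
        W=T@np.array(o["eef_rot"]).T+np.array(o["tool_pos"])
    W[d==0]=np.nan
    return im,d,W
E
python3 - <<'E'
from h import *
for n in("top","side"):
    im,d,W=cloud(n); cv2.imwrite(f"pics/{n}0.png",im); np.savez(f"{n}0.npz",im=im,W=W)
    c=imaging.camera_info(n); print(n,-np.array(c["R"]).T@np.array(c["t"]))
o=ctrl.get_obs(); print(o["tool_pos"],o["eef_rot"],o["time_s"])
E
```

```text
pics
top [ 0.32942816 -0.02249227  1.2363873 ]
side [-0.20924161 -0.81607325  0.87914795]
[ 0.27550497 -0.56021565  0.19265764] [[ 8.97458766e-01  4.41098023e-01 -5.44903181e-04]
 [ 4.41098226e-01 -8.97456848e-01  1.88702013e-03]
 [ 3.43333759e-04 -1.93387859e-03 -9.99998071e-01]] 0.1
```

View pics/top0.png

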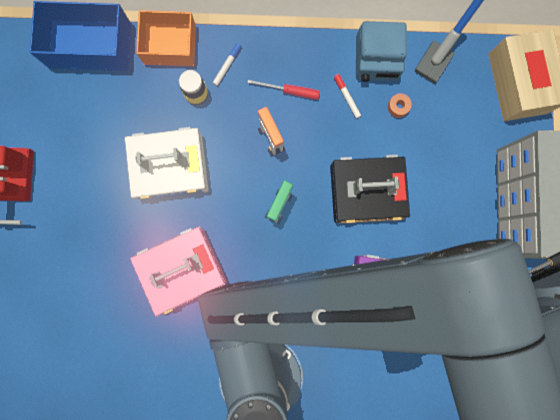

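View pics/side0.png

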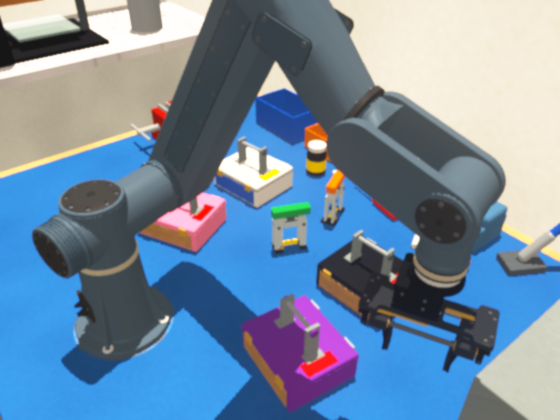

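Top view: orange hook near (270,130), green hook at (280,200), black case at (370,190) with its pin running along the image's horizontal. The side view confirms this, with the purple look-alike nearest the camera.

```bash
python3 - <<'E'
from h import *
for n in("top","side"):
    z=np.load(f"{n}0.npz"); im,W=z["im"],z["W"]; hsv=cv2.cvtColor(im,cv2.COLOR_BGR2HSV); Z=W[...,2]
    for nm,lo,hi in(("orange",(5,120,120),(18,255,255)),("green",(50,100,60),(85,255,255))):
        m=cv2.inRange(hsv,lo,hi)>0
        g=m&(Z>.095)&(Z<.145)&(W[...,0]>.3)
        k,l,st,ce=cv2.connectedComponentsWithStats(g.astype(np.uint8))
        for i in range(1,k):
            if st[i,4]<40: continue
            p=W[l==i]; top=p[p[:,2]>.122]
            r=cv2.minAreaRect(top[:,:2].astype(np.float32)*1000) if len(top)>4 else None
            print(n,nm,ce[i],st[i,4],p.mean(0).round(4),"zmax",p[:,2].max().round(4),r)
    # grey steel above the black lid
    if n=="top":
        reg=np.zeros(Z.shape,bool); reg[150:228,325:415]=1
    else:
        reg=np.zeros(Z.shape,bool); reg[225:320,310:430]=1
    print(n,"lid z",np.nanmedian(Z[reg&(Z>.055)&(Z<.085)]))
    q=W[reg&(Z>.055)&(Z<.08)]; print("lid rect",cv2.minAreaRect(q[:,:2].astype(np.float32)*1000),q.mean(0))
    for a,b in((.1,.128),(.128,.1435),(.1435,.155)):
        s=reg&(Z>a)&(Z<b)
        p=W[s]
        if len(p)>4: print(a,b,len(p),p.mean(0).round(4),cv2.minAreaRect(p[:,:2].astype(np.float32)*1000))
z=np.load("top0.npz"); W=z["W"]; 
h=np.zeros(W.shape[:2],bool); h[100:165,240:300]=1; h&=(W[...,2]>.008)&(W[...,2]<.1)
for a in np.arange(.008,.1,.015):
    p=W[h&(W[...,2]>=a)&(W[...,2]<a+.015)]; print(a.round(3),len(p),p.mean(0).round(4) if len(p) else "",)
cv2.imwrite("pics/c0.png",np.hstack([cv2.resize(z["im"][90:240,230:420],None,fx=2.1,fy=2.1,interpolation=2),cv2.resize(np.load("side0.npz")["im"][150:300,250:440],None,fx=2.1,fy=2.1,interpolation=2)]))
E
```

```text
top orange [270.42257218 126.40419948] 381 [ 0.6387 -0.0101  0.1288] zmax 0.137 ((638.9783325195312, -10.253379821777344), (98.77655792236328, 24.66843605041504), 26.899499893188477)
top green [280.57491289 200.09059233] 287 [ 0.4563 -0.0396  0.1286] zmax 0.1347 ((455.8905334472656, -37.06068420410156), (25.130857467651367, 99.96043395996094), 65.26913452148438)
top lid z 0.06902919272693422
lid rect ((500.08233642578125, -274.1712646484375), (169.24549865722656, 191.4193572998047), 4.682526588439941) [ 0.4976973  -0.27087106  0.0689164 ]
0.1 0.128 44 [ 0.496  -0.2772  0.1147] ((499.5903625488281, -272.2217102050781), (29.7177791595459, 93.51911926269531), 4.525365352630615)
0.128 0.1435 175 [ 0.4994 -0.2736  0.1386] ((500.08056640625, -274.03497314453125), (29.551748275756836, 104.37503051757812), 4.47728157043457)
0.1435 0.155 101 [ 0.4996 -0.2739  0.1467] ((499.60308837890625, -273.5978698730469), (29.663427352905273, 102.61071014404297), 4.971712112426758)
side orange [334.1875    185.4296875] 128 [ 0.6163 -0.027   0.1213] zmax 0.1322 ((625.6765747070312, -17.58899688720703), (76
[... 365 characters left out ...]
8450927734) [ 0.46454962 -0.25578839  0.06857684]
0.1 0.128 162 [ 0.494  -0.277   0.1137] ((499.8683166503906, -274.85235595703125), (35.213497161865234, 99.62371826171875), 3.4328505992889404)
0.128 0.1435 230 [ 0.4958 -0.2774  0.1374] ((498.3192138671875, -274.4068908691406), (30.96261215209961, 105.14275360107422), 4.829987525939941)
0.1435 0.155 89 [ 0.4983 -0.2781  0.1463] ((497.6890563964844, -275.255615234375), (32.917396545410156, 100.57438659667969), 3.827249050140381)
0.008 43 [ 0.6199 -0.0143  0.0124]
0.023 20 [ 0.6189 -0.0124  0.0307]
0.038 12 [ 0.62   -0.012   0.0449]
0.053 13 [ 0.6121 -0.0154  0.0597]
0.068 30 [ 0.6219 -0.0081  0.078 ]
0.083 55 [ 0.6278 -0.0032  0.0891]
0.098 0
```

View pics/c0.png

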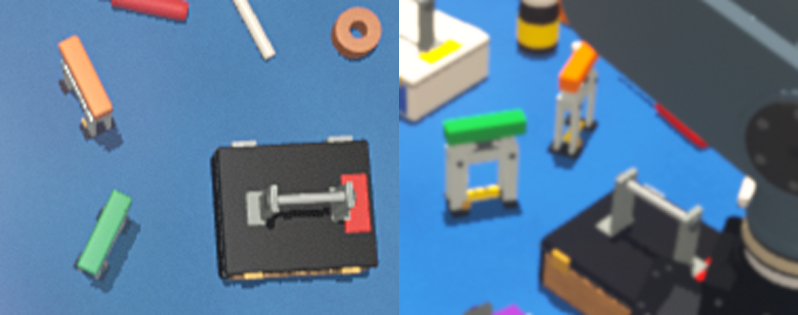

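Orange grip: centre (0.639,-0.010), 26.9° yaw, size correct at 99x25 mm. Pin centre (0.4995,-0.274), 4.7° yaw. Heights match the spec. I'll move above the hook with the tool raised.

```bash
python3 -m inch '[[[0,0,-0.04,0],[0.03,-0.02,-0.06,0],[0.07,-0.04,-0.06,0],[0.115,-0.067,-0.06,0],[0.16,-0.094,-0.06,0],[0.205,-0.12,-0.06,0],[0.25,-0.147,-0.06,0],[0.295,-0.173,-0.06,0],[0.34,-0.2,-0.06,0],[0.385,-0.226,-0.06,0],[0.43,-0.252,-0.06,0],[0.475,-0.278,-0.06,0],[0.515,-0.302,-0.06,0],[0.545,-0.32,-0.06,0],[0.56,-0.328,-0.06,-0.7],[0.569,-0.333,-0.06,-0.7],[0.569,-0.333,-0.06,-0.7],[0.569,-0.333,-0.06,-0.7]]]' 0.06 40
python3 - <<'E'
from h import *
im,d,W=cloud("wrist"); cv2.imwrite("pics/w1.png",im); np.savez("w1.npz",im=im,W=W)
hsv=cv2.cvtColor(im,cv2.COLOR_BGR2HSV); m=(cv2.inRange(hsv,(5,120,100),(18,255,255))>0)&(W[...,2]>.115)&(W[...,2]<.145)
p=W[m]; print(m.sum(),np.median(p[:,2]),cv2.minAreaRect(p[:,:2].astype(np.float32)*1000))
y=(cv2.inRange(hsv,(20,120,100),(34,255,255))>0)&(W[...,2]<.05); print("yellow",y.sum(),W[y].mean(0))
o=ctrl.get_obs(); print(o["tool_pos"],o["eef_rot"][:,0],o["force"],o["time_s"])
E
```

```text
time_s: 2.35
tool_pos: [0.6389, -0.0122, 0.2535]
eef_rot: [[0.893, 0.451, -0.001], [0.451, -0.893, -0.0], [-0.001, 0.0, -1.0]]
force: [0.9, 0.0, 0.4]
opening: 0.06
2804 0.1299054980103958 ((640.9723510742188, -7.516059875488281), (98.21435546875, 25.232852935791016), 27.238418579101562)
yellow 491 [0.61055781 0.08747647 0.0256994 ]
[ 0.63898695 -0.0121837   0.2536077 ] [ 8.92642931e-01  4.50764180e-01 -5.01315374e-04] [-0.19890923  0.15433058 -0.73220571] 2.4
```

View pics/w1.png

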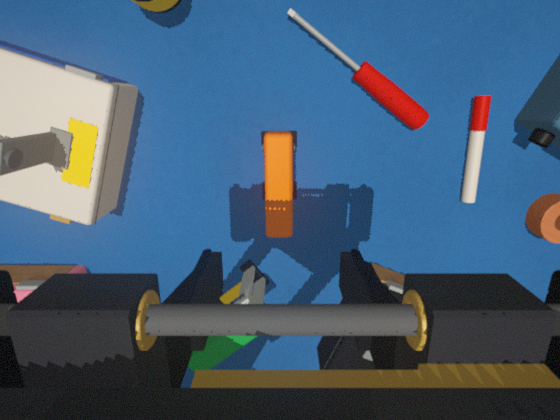

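The grip stands vertically at (280,185), clear on both sides, and the wrist measurement is within 3 mm of the top one. Descending, then closing.

```bash
python3 -m inch '[[[0.002,-0.002,0.02,-0.3],[0.002,-0.002,0.05,-0.3],[0.002,-0.002,0.08,-0.3],[0.002,-0.002,0.11,-0.3],[0.002,-0.002,0.13,-0.3],[0.002,-0.002,0.14,-0.3],[0.002,-0.002,0.144,-0.3],[0.002,-0.002,0.144,-0.3]]]' && python3 -m inch '[[[0,0,0,0],[0,0,0,0],[0,0,0,0],[0,0,0,0],[0,0,0,0],[0,0,0,0]]]' 0.01 45 && python3 -m inch '[[[0,0,-0.01,0],[0,0,-0.03,0],[0,0,-0.06,0],[0,0,-0.09,0],[0,0,-0.12,0],[0,0,-0.145,0],[0,0,-0.16,0],[0,0,-0.16,0],[0,0,-0.16,0]]]'
python3 - <<'E'
from h import *
o=ctrl.get_obs(); R=np.array(o["eef_rot"]); t=np.array(o["tool_pos"]); print(t,R[:,0],o["force"],o["wrist_torque"],o["opening"])
ims=[]
for n in("side","top"):
    im,d,W=cloud(n); np.savez(n+"2.npz",im=im,W=W)
    c=imaging.camera_info(n); K=np.array(c["camera_matrix"]); x=np.array(c["R"])@(t+[0,0,-.06])+np.array(c["t"]); u,v=(K@x/x[2])[:2].astype(int); print(n,u,v)
    u0,v0=max(u-50,0),max(v-50,0); ims.append(cv2.resize(im[v0:v0+100,u0:u0+100],(400,400),interpolation=2)); print(u0,v0)
cv2.imwrite("pics/g2.png",np.hstack(ims))
E
```

```text
time_s: 3.4
tool_pos: [0.6408, -0.0087, 0.1101]
eef_rot: [[0.89, 0.456, 0.001], [0.456, -0.89, -0.0], [0.001, 0.001, -1.0]]
force: [-0.3, 0.0, 0.4]
opening: 0.06
time_s: 4.15
tool_pos: [0.6403, -0.0083, 0.1095]
eef_rot: [[0.89, 0.457, -0.0], [0.457, -0.89, 0.0], [-0.0, -0.0, -1.0]]
force: [0.4, 0.3, 0.9]
opening: 0.0124
time_s: 5.28
tool_pos: [0.6396, -0.0082, 0.2684]
eef_rot: [[0.89, 0.457, -0.002], [0.457, -0.89, 0.0], [-0.002, -0.001, -1.0]]
force: [0.6, -0.5, -0.3]
opening: 0.0101
[ 0.63957452 -0.00824458  0.26841912] [ 0.88965142  0.45663676 -0.00179353] [ 0.61757424 -0.53422805 -0.33359614] [ 0.01579614 -0.0333578  -0.02689034] 0.010102452462598659
side 337 151
287 101
top 269 116
219 66
```

View pics/g2.png

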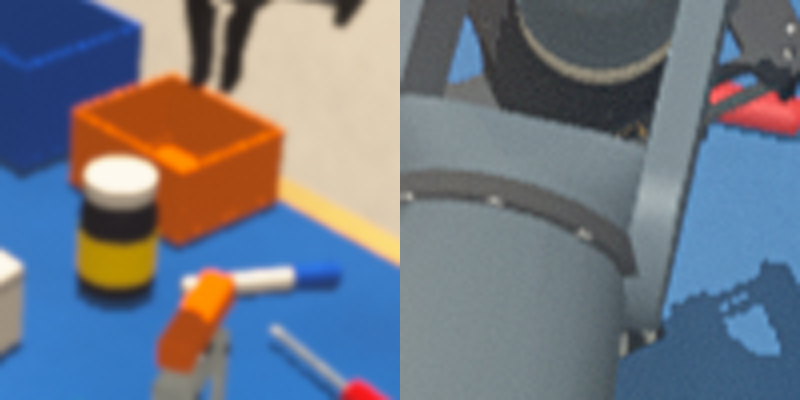

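The fingers closed to 10 mm, so the grasp missed. In the side crop the hook still stands at about (195,320) with the fingertips above it. I'll find out why before moving again.

```bash
python3 - <<'E'
from h import *
c=imaging.camera_info("wrist"); K=np.array(c["camera_matrix"]);H=np.array(c["hand_eye"]); print(K,H.round(4))
x=np.linalg.inv(H)@[0,0,0,1]; print("TCP in cam",x, (K@x[:3]/x[2])[:2])
im,d,W=cloud("wrist"); cv2.imwrite("pics/w2.png",im)
hsv=cv2.cvtColor(im,cv2.COLOR_BGR2HSV)
m=(cv2.inRange(hsv,(5,120,100),(18,255,255))>0)&(W[...,2]>.05)&(W[...,2]<.16); p=W[m]; print(m.sum(),np.nanmedian(p,0),cv2.minAreaRect(p[:,:2].astype(np.float32)*1000))
z=np.load("side2.npz"); im,W=z["im"],z["W"];hsv=cv2.cvtColor(im,cv2.COLOR_BGR2HSV)
m=(cv2.inRange(hsv,(5,120,100),(18,255,255))>0)&(W[...,2]>.095)&(W[...,2]<.145)&(W[...,0]<.72);p=W[m];p=p[p[:,2]>.122]; print("side",len(p),p.max(0),cv2.minAreaRect(p[:,:2].astype(np.float32)*1000))
# fingertips in side view
q=np.zeros(m.shape,bool); q[90:130,325:350]=1; q&=(W[...,2]>.2)&(W[...,0]<.75); print("tips side",q.sum(),np.nanmean(W[q],0),np.nanmin(W[q][:,2]))
E
```

```text
[[351.71930008   0.         280.70029059]
 [  0.         351.71930008 208.10570135]
 [  0.           0.           1.        ]] [[ 2.000e-04 -9.520e-01 -3.062e-01  8.530e-02]
 [ 1.000e+00 -1.000e-04  9.000e-04 -6.000e-04]
 [-9.000e-04 -3.062e-01  9.520e-01 -1.912e-01]
 [ 0.000e+00  0.000e+00  0.000e+00  1.000e+00]]
TCP in cam [3.82066494e-04 2.26495273e-02 2.08112917e-01 1.00000000e+00] [281.34599851 246.38432429]
2676 [ 0.64457064 -0.00626833  0.12990339] ((510.27301025390625, 9.00494384765625), (276.1566467285156, 549.6777954101562), 40.577857971191406)
side 197 [0.68326472 0.02152383 0.13253579] ((636.732177734375, -11.976776123046875), (101.99844360351562, 25.203899383544922), 27.5011043548584)
tips side 518 [ 0.6222215  -0.0153668   0.35252369] 0.2957216320632983
```

View pics/w2.png

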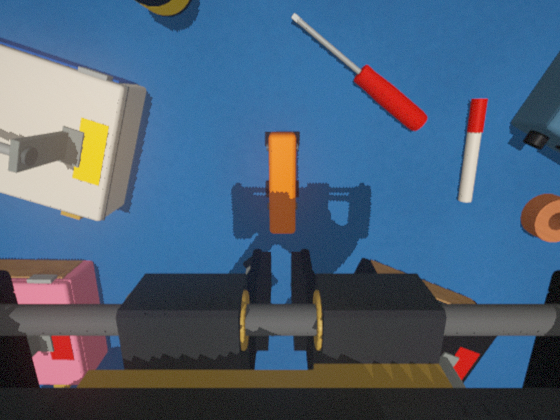

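```bash
python3 - <<'E'
from h import *
c=imaging.camera_info("wrist");H=np.array(c["hand_eye"])
o=ctrl.get_obs(); t=np.array(o["tool_pos"]); R=np.array(o["eef_rot"])
im,d,W=cloud("wrist"); T=(W-t)@R
for (u,v) in((262,256),(262,265),(300,256),(300,265),(264,252),(298,252)): print(u,v,d[v,u],T[v,u].round(4),im[v,u])
dark=(d<.26)&(d>.1); m=dark&(abs(T[...,1])<.03)&(abs(T[...,0])<.03); print("max tool z of finger points",np.percentile(T[m][:,2],[50,90,99,100]))
z=np.load("side2.npz"); W=z["W"]; T=(W-t)@R
m=(abs(T[...,0])<.03)&(abs(T[...,1])<.04)&(T[...,2]<.06); print("side: ",m.sum(),np.percentile(T[m],[1,50,99],axis=0).round(4))
v,u=np.where(m); print(u.min(),u.max(),v.min(),v.max())
c=imaging.camera_info("side"); K=np.array(c["camera_matrix"])
for dz in(0,.03): 
    x=np.array(c["R"])@(t+[0,0,dz])+np.array(c["t"]); print("TCP px",(K@x/x[2])[:2])
E
```

```text
262 256 0.17250298 [ 0.0101 -0.0096 -0.0341] [57 45 44]
262 265 0.16333711 [ 0.0101 -0.0091 -0.0438] [48 37 29]
300 256 0.17252761 [ 0.0101  0.0091 -0.0341] [47 37 39]
300 265 0.16220184 [ 0.0106  0.0085 -0.0448] [42 35 34]
264 252 0.17810908 [ 0.0096 -0.0089 -0.0284] [52 41 42]
298 252 0.1760604 [ 0.0105  0.0082 -0.0303] [47 33 33]
max tool z of finger points [-0.06404109 -0.03895873 -0.02973101 -0.02820972]
side:  1862 [[-0.0299 -0.0382 -0.2845]
 [-0.0208  0.0096 -0.1601]
 [ 0.0219  0.0372 -0.0331]]
325 364 17 124
TCP px [339.75385519 131.51563192]
TCP px [340.65769643 120.91186606]
```

Wrist and side depth agree that the real finger ends lie about 28 mm short of the reported TCP, so the fingers closed just above the grip without touching it. The hook hasn't moved. I'll redo the grasp about 27 mm lower.

```bash
python3 -m inch '[[[0,0.001,0,0],[0,0.001,0.02,0],[0,0.001,0.05,0],[0,0.001,0.08,0],[0,0.001,0.11,0],[0,0.001,0.14,0],[0,0.001,0.165,0],[0,0.001,0.178,0],[0,0.001,0.184,0],[0,0.001,0.184,0]]]' 0.06 45 && python3 -m inch '[[[0,0,0,0],[0,0,0,0],[0,0,0,0],[0,0,0,0],[0,0,0,0],[0,0,0,0]]]' 0.01 45
python3 - <<'E'
from h import *
o=ctrl.get_obs(); print(o["tool_pos"],o["force"],o["wrist_torque"],o["opening"])
E
```

```text
time_s: 6.72
tool_pos: [0.6412, -0.0093, 0.0858]
eef_rot: [[0.89, 0.457, 0.001], [0.457, -0.89, -0.0], [0.0, 0.0, -1.0]]
force: [0.1, 0.3, 1.3]
opening: 0.06
time_s: 7.48
tool_pos: [0.6408, -0.0092, 0.0857]
eef_rot: [[0.89, 0.457, 0.0], [0.457, -0.89, 0.0], [0.0, -0.0, -1.0]]
force: [-0.2, 0.6, 0.6]
opening: 0.0255
[ 0.64082411 -0.00917854  0.08571724] [-0.23682447  0.62492364  0.60883959] [0.04138892 0.0462565  0.0750346 ] 0.02548957443744164
```

Gripped at 25.5 mm. Lifting and carrying it to above the pin, turned to the case's yaw.

```bash
python3 -m inch '[[[0,0,-0.01,0],[0,0,-0.03,0],[0,0,-0.06,0],[0,0,-0.1,0],[0,0,-0.14,0],[0,0,-0.175,0],[-0.012,0.008,-0.195,1],[-0.035,0.024,-0.2,3],[-0.065,0.045,-0.2,6],[-0.095,0.066,-0.2,9],[-0.125,0.087,-0.2,12],[-0.155,0.108,-0.2,15],[-0.185,0.129,-0.2,18],[-0.21,0.146,-0.2,20],[-0.23,0.16,-0.2,21.5],[-0.243,0.169,-0.2,22.5],[-0.247,0.171,-0.2,22.5],[-0.247,0.171,-0.2,22.5],[-0.247,0.171,-0.2,22.5]]]'
python3 - <<'E'
from h import *
o=ctrl.get_obs(); R=np.array(o["eef_rot"]); t=np.array(o["tool_pos"]); print(t,R[:,0],o["force"],o["wrist_torque"],o["opening"])
im,d,W=cloud("side"); np.savez("side3.npz",im=im,W=W,t=t,R=R)
im2,d,W2=cloud("top"); np.savez("top3.npz",im=im2,W=W2)
im3,d,W3=cloud("wrist"); np.savez("w3.npz",im=im3,W=W3,t=t,R=R)
cv2.imwrite("pics/s3.png",np.hstack([cv2.resize(im[140:340,280:480],(400,400),interpolation=2),cv2.resize(im3,(400,300)).repeat(1,0) if 0 else np.vstack([cv2.resize(im3,(400,300)),np.zeros((100,400,3),np.uint8)])]))
E
```

```text
time_s: 9.85
tool_pos: [0.4994, -0.2733, 0.2855]
eef_rot: [[0.997, 0.083, 0.0], [0.083, -0.997, 0.001], [0.0, -0.001, -1.0]]
force: [0.6, -0.1, -3.5]
opening: 0.0253
[ 0.49944607 -0.27331589  0.28549158] [9.96589865e-01 8.25144576e-02 6.97406981e-05] [ 0.60151537 -0.10123719 -3.50850023] [ 0.0998581   0.01031781 -0.00280892] 0.02525783217697849
```

View pics/s3.png

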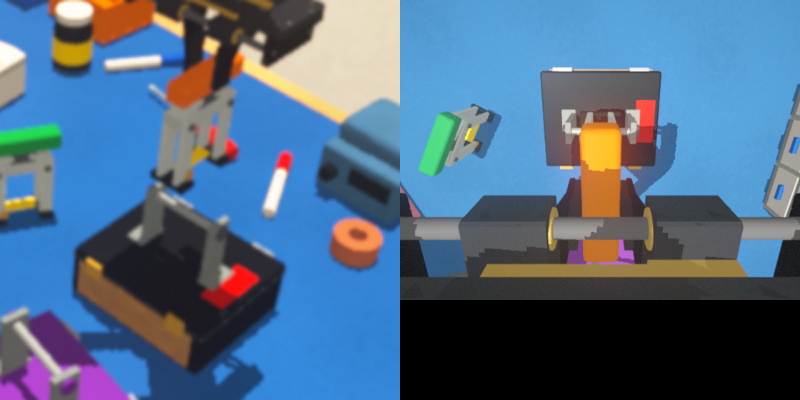

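```bash
python3 - <<'E'
from h import *
z=np.load("side3.npz"); im,W,t,R=z["im"],z["W"],z["t"],z["R"]; T=(W-t)@R; hsv=cv2.cvtColor(im,cv2.COLOR_BGR2HSV)
def st(n,m):
    p=T[m]; print(n,m.sum(),np.percentile(p,[0,2,50,98,100],axis=0).round(4).tolist())
box=(abs(T[...,0])<.08)&(abs(T[...,1])<.05)
org=(cv2.inRange(hsv,(5,120,60),(18,255,255))>0)&box&(T[...,2]>-.06)&(T[...,2]<.0); st("grip",org)
feet=box&(T[...,2]>.06)&(T[...,2]<.1)
dark=feet&(hsv[...,2]<90)&(hsv[...,1]<140); st("feet",feet)
for s in(-1,1): st("foot%d"%s,feet&(T[...,0]*s>0)&(T[...,2]>.07))
legs=box&(T[...,2]>.01)&(T[...,2]<.065)
for s in(-1,1): st("leg%d"%s,legs&(T[...,0]*s>0)&(hsv[...,2]>90))
yel=(cv2.inRange(hsv,(20,120,80),(34,255,255))>0)&box; st("yellow",yel)
p=T[org&(T[...,1]<.0)] if 0 else T[org]
# grip axis tilt/yaw
s=p[np.percentile(p[:,1],0)<9]; u,sv,vt=np.linalg.svd(p-p.mean(0),full_matrices=False); print("grip axis",vt[0])
# pin
reg=np.zeros(org.shape,bool); reg[225:300,340:400]=1
for a,b in((.1285,.142),(.142,.155)):
    q=W[reg&(W[...,2]>a)&(W[...,2]<b)]; print(len(q),cv2.minAreaRect(q[:,:2].astype(np.float32)*1000))
cv2.imwrite("pics/s3c.png",cv2.resize(im[155:260,345:415],(600,900)[::1] and (533,800)[::1] if 0 else (400,600),interpolation=2))
# wrist
z=np.load("w3.npz"); im,W=z["im"],z["W"]; T=(W-t)@R; hsv=cv2.cvtColor(im,cv2.COLOR_BGR2HSV)
m=(cv2.inRange(hsv,(5,120,60),(22,255,255))>0)&(abs(T[...,0])<.08)&(abs(T[...,1])<.03)&(T[...,2]>-.06)&(T[...,2]<0); st("wrist grip",m)
m&=T[...,2]<-.03
for n,sel in (("front",T[...,0]>.03),): st(n,m&sel)
for a,b in((.1285,.142),(.142,.155)):
    m=(W[...,2]>a)&(W[...,2]<b)&(abs(W[...,0]-.5)<.06)&(abs(W[...,1]+.274)<.08); print("wrist pin",m.sum(),cv2.minAreaRect(W[m][:,:2].astype(np.float32)*1000))
q=W[(abs(W[...,2]-.07)<.006)&(abs(W[...,0]-.5)<.12)&(abs(W[...,1]+.274)<.12)]; print(cv2.minAreaRect(q[:,:2].astype(np.float32)*1000))
E
```

```text
grip 446 [[-0.053, -0.0165, -0.0597], [-0.0518, -0.0131, -0.0508], [-0.0246, 0.0077, -0.0409], [0.0418, 0.0158, -0.0221], [0.0478, 0.0248, -0.0175]]
feet 430 [[-0.0501, -0.0212, 0.0602], [-0.0485, -0.0182, 0.0615], [-0.0274, 0.0062, 0.075], [0.0362, 0.0216, 0.0854], [0.0408, 0.0238, 0.087]]
foot-1 187 [[-0.0494, -0.021, 0.07], [-0.0488, -0.0188, 0.0703], [-0.0423, 0.0058, 0.0782], [-0.0033, 0.0219, 0.0855], [-0.0001, 0.0223, 0.0864]]
foot1 117 [[0.0027, -0.0212, 0.07], [0.0054, -0.0161, 0.07], [0.024, 0.0084, 0.0783], [0.0383, 0.0213, 0.0859], [0.0398, 0.0238, 0.087]]
leg-1 313 [[-0.0501, -0.0144, 0.0103], [-0.0491, -0.0132, 0.0117], [-0.0416, 0.0092, 0.0388], [-0.0262, 0.015, 0.0634], [-0.0244, 0.016, 0.0649]]
leg1 187 [[0.0179, -0.014, 0.0107], [0.0185, -0.0127, 0.0126], [0.0249, 0.0121, 0.0451], [0.0381, 0.0149, 0.0644], [0.0408, 0.0154, 0.0649]]
yellow 52 [[-0.0282, -0.0146, 0.0559], [-0.0117, -0.0135, 0.0671], [0.0085, 0.0015, 0.0701], [0.0305, 0.0073, 0.0801], [0.0316, 0.015, 0.0808]]
grip axis [-0.99725368 -0.04841185  0.05604809]
212 ((498.4110107421875, -276.0011291503906), (33.651554107666016, 99.83932495117188), 4.898891448974609)
96 ((495.745849609375, -274.4201965332031), (30.385316848754883, 104.48307800292969), 8.003491401672363)
wrist grip 8756 [[-0.0483, -0.0138, -0.0491], [-0.0447, -0.0128, -0.0455], [0.0176, -0.0004, -0.0442], [0.05, 0.0117, -0.0321], [0.0504, 0.0141, -0.0242]]
front 2849 [[0.03, -0.0137, -0.0466], [0.0305, -0.0128, -0.0455], [0.0415, -0.0009, -0.044], [0.0501, 0.0115, -0.0323], [0.0504, 0.0123, -0.03]]
wrist pin 376 ((500.9981384277344, -272.41265869140625), (29.27129554748535, 103.89691925048828), 4.680755615234375)
wrist pin 646 ((500.8675537109375, -272.162109375), (30.271121978759766, 103.53527069091797), 4.946444988250732)
((500.3307189941406, -272.4144592285156), (168.5287322998047, 190.6992950439453), 4.753939151763916)
```

View pics/s3c.png

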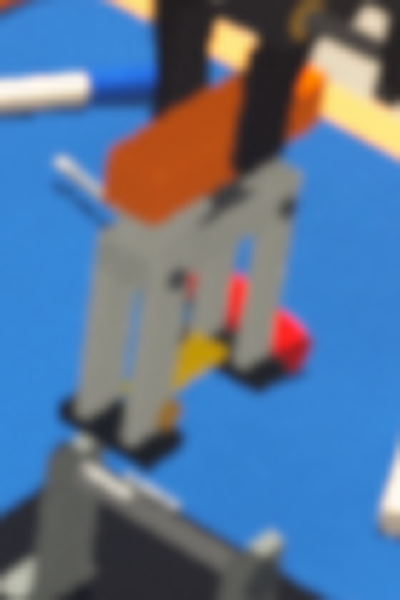

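The hook hangs upright: both feet bottoms are at 0.086 in the tool frame, and hook +x matches tool +x (feet span -46 to +40 relative to the grip). The pin is within 1–2 mm of the mouth's best point and yaw agrees at 4.75°. Shifting -1 mm and pushing down in stages.

```bash
python3 -m inch '[[[-0.001,0,0.01,0],[-0.001,0,0.03,0],[-0.001,0,0.045,0],[-0.001,0,0.055,0],[-0.001,0,0.065,0],[-0.001,0,0.075,0],[-0.001,0,0.085,0],[-0.001,0,0.095,0],[-0.001,0,0.105,0],[-0.001,0,0.112,0],[-0.001,0,0.112,0]]]'
python3 - <<'E'
from h import *
o=ctrl.get_obs(); print(o["tool_pos"],o["force"],o["wrist_torque"],o["opening"])
im,d,W=cloud("side"); cv2.imwrite("pics/s4.png",cv2.resize(im[170:300,330:430],(500,600) if 0 else (460,600),interpolation=2))
E
```

```text
time_s: 11.38
tool_pos: [0.4952, -0.2728, 0.1711]
eef_rot: [[0.997, 0.082, -0.007], [0.082, -0.997, 0.004], [-0.007, -0.005, -1.0]]
force: [1.8, 0.6, -6.3]
opening: 0.0257
[ 0.49519311 -0.27275657  0.17105962] [ 1.84022492  0.59979855 -6.27762053] [ 0.1338507  -0.5465697  -0.01147443] 0.02570987787126583
```

View pics/s4.png

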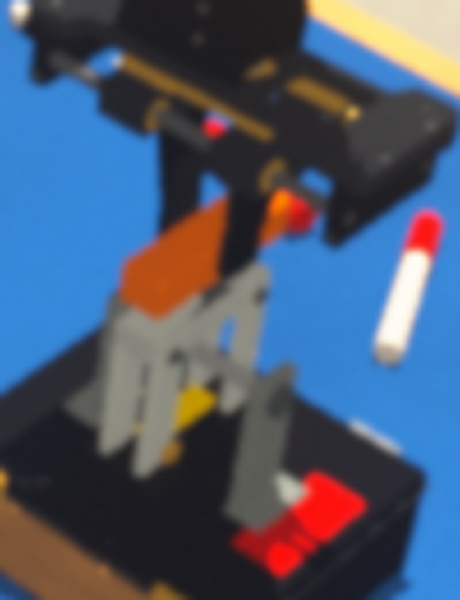

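The legs straddle the pin and the latch is folded up in the mouth. Force is small. Pushing on down to the lid.

```bash
python3 -m inch '[[[0,0,0.004,0],[0,0,0.008,0],[0,0,0.012,0],[0,0,0.014,0],[0,0,0.014,0]]]'
python3 - <<'E'
from h import *
o=ctrl.get_obs(); print(o["tool_pos"],o["force"],o["wrist_torque"],o["opening"])
E
python3 -m inch '[[[0,0,0.002,0],[0,0,0.003,0],[0,0,0.003,0]]]'
python3 - <<'E'
from h import *
o=ctrl.get_obs(); t=np.array(o["tool_pos"]); R=np.array(o["eef_rot"]); print(t,R[:,0],o["force"],o["wrist_torque"],o["opening"])
im,d,W=cloud("side"); cv2.imwrite("pics/s5.png",cv2.resize(im[180:310,330:430],(460,600),interpolation=2))
T=(W-t)@R; hsv=cv2.cvtColor(im,cv2.COLOR_BGR2HSV)
y=(cv2.inRange(hsv,(20,120,80),(34,255,255))>0)&(abs(T[...,0])<.06)&(abs(T[...,1])<.04); print("yellow",y.sum(),W[y].mean(0),np.percentile(T[y],[5,95],axis=0))
q=(abs(W[...,0]-.5)<.12)&(abs(W[...,1]+.274)<.12)&(abs(W[...,2]-.07)<.006); print("lid",cv2.minAreaRect(W[q][:,:2].astype(np.float32)*1000))
E
```

```text
time_s: 12.05
tool_pos: [0.4981, -0.2742, 0.1594]
eef_rot: [[0.997, 0.081, -0.0], [0.081, -0.997, 0.0], [-0.0, -0.0, -1.0]]
force: [-0.4, -0.8, -3.8]
opening: 0.0257
[ 0.49813346 -0.2741803   0.15938824] [-0.44861138 -0.83086469 -3.80867027] [-0.00971232 -0.05133596 -0.01454892] 0.025686068987591557
time_s: 12.42
tool_pos: [0.4981, -0.2742, 0.1565]
eef_rot: [[0.997, 0.081, -0.0], [0.081, -0.997, 0.0], [-0.0, -0.0, -1.0]]
force: [-0.1, -1.1, -2.6]
opening: 0.0257
[ 0.49813265 -0.27422296  0.15651974] [ 9.96681189e-01  8.14039679e-02 -2.29591646e-05] [-0.05240005 -1.07935491 -2.60773674] [0.02981049 0.059989   0.04129866] 0.025673370887139158
yellow 63 [ 0.50546381 -0.27520091  0.08324478] [[-0.00760559 -0.00548651  0.06766165]
 [ 0.02446766  0.007111    0.0871213 ]]
lid ((498.7323303222656, -274.7639465332031), (174.56748962402344, 190.77145385742188), 4.9617109298706055)
```

View pics/s5.png

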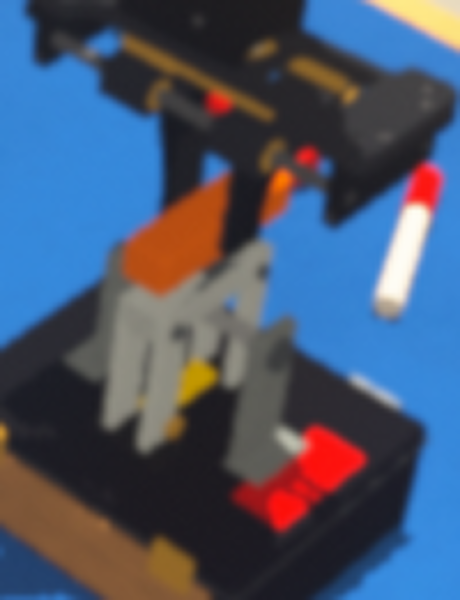

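The yellow latch reads z≈13 mm above the feet, which is level and shut, and the feet are about 1 mm above the lid. Pressing gently until contact shows in the force.

```bash
python3 -m inch '[[[0,0,0.001,0],[0,0,0.002,0],[0,0,0.002,0],[0,0,0.002,0]]]'
```

```text
time_s: 12.98
tool_pos: [0.4982, -0.2744, 0.1558]
eef_rot: [[0.997, 0.082, 0.001], [0.082, -0.997, -0.001], [0.001, 0.001, -1.0]]
force: [-2.6, 1.9, 6.3]
opening: 0.0253
```

The feet are seated (force went from -2.6 to +6.3 N as z stalled at 0.1558). Releasing and retreating straight up.

```bash
python3 -m inch '[[[0,0,-0.001,0],[0,0,-0.001,0],[0,0,-0.001,0],[0,0,-0.001,0],[0,0,-0.001,0]]]' 0.06 && python3 -m inch '[[[0,0,-0.01,0],[0,0,-0.03,0],[0,0,-0.06,0],[0,0,-0.1,0],[-0.02,0,-0.13,0],[-0.04,0,-0.15,0],[-0.06,0,-0.15,0],[-0.06,0,-0.15,0],[-0.06,0,-0.15,0]]]'
python3 - <<'E'
from h import *
im,d,W=cloud("side"); iw,d,Ww=cloud("wrist"); o=ctrl.get_obs(); print(o["force"],o["time_s"])
a=4.75*np.pi/180; M=np.array([[np.cos(a),-np.sin(a),0],[np.sin(a),np.cos(a),0],[0,0,1]]); T=(W-[.498,-.2742,.07])@M
hsv=cv2.cvtColor(im,cv2.COLOR_BGR2HSV); b=(abs(T[...,0])<.06)&(abs(T[...,1])<.04)
y=(cv2.inRange(hsv,(20,120,80),(34,255,255))>0)&b; print("latch in hook frame",np.percentile(T[y],[5,50,95],axis=0).round(4).tolist())
g=(cv2.inRange(hsv,(5,120,60),(18,255,255))>0)&b&(T[...,2]>.095); top=T[g&(T[...,2]>.124)]; print("grip top",len(top),cv2.minAreaRect(top[:,:2].astype(np.float32)*1000))
for s in(-1,1): print("end z",np.percentile(top[top[:,0]*s>.015][:,2],[50,95]))
hw=cv2.cvtColor(iw,cv2.COLOR_BGR2HSV); q=Ww[(cv2.inRange(hw,(5,120,60),(18,255,255))>0)&(Ww[...,2]>.19)&(Ww[...,2]<.215)&(abs(Ww[...,0]-.5)<.1)]; print("wrist grip",len(q),cv2.minAreaRect(q[:,:2].astype(np.float32)*1000), np.median(q[:,2]))
q=(abs(Ww[...,0]-.5)<.12)&(abs(Ww[...,1]+.274)<.12)&(abs(Ww[...,2]-.07)<.006); print("lid",cv2.minAreaRect(Ww[q][:,:2].astype(np.float32)*1000))
cv2.imwrite("pics/s6.png",np.hstack([cv2.resize(im[170:310,320:430],(440,560),interpolation=2),np.vstack([cv2.resize(iw,(360,270)),np.zeros((290,360,3),np.uint8)])]))
E
```

```text
time_s: 13.6
tool_pos: [0.4982, -0.2742, 0.1554]
eef_rot: [[0.997, 0.081, -0.0], [0.081, -0.997, 0.0], [-0.0, -0.0, -1.0]]
force: [0.4, -0.5, 0.2]
opening: 0.0588
time_s: 14.72
tool_pos: [0.4383, -0.2789, 0.3047]
eef_rot: [[0.997, 0.081, -0.001], [0.081, -0.997, 0.001], [-0.001, -0.001, -1.0]]
force: [-0.2, -1.1, 1.0]
opening: 0.0601
[-0.04964598  0.0536516  -0.07890275] 14.825
latch in hook frame [[-0.0112, -0.0074, 0.0004], [0.0079, -0.0025, 0.0153], [0.0222, 0.0061, 0.0186]]
grip top 350 ((-11.888298034667969, -11.242076873779297), (70.21343231201172, 110.3371353149414), 74.60774230957031)
end z [0.12925037 0.36586055]
end z [0.12865949 0.13090347]
wrist grip 540 ((497.5964660644531, -273.50927734375), (97.9807357788086, 25.94577980041504), 4.777536392211914) 0.19835875105166223
lid ((500.0788879394531, -272.650634765625), (168.92062377929688, 190.49522399902344), 4.6491618156433105)
```

View pics/s6.png

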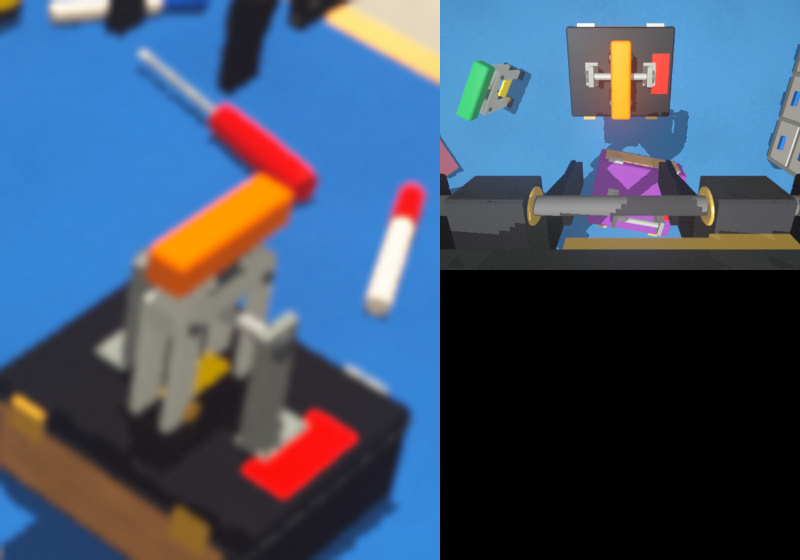

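The hook stands upright on the lid (left panel, grip near (220,230)) with the yellow latch low and level near (205,380). Grip yaw, its height of 0.199 and the case position all check.

```bash
python3 -c "
from bench import workorder; print(workorder.sign_off())"
```

```text
the job is handed in; nothing more can be done
None
```

The orange hook is seated on the black case's lift pin with the latch shut, and I've released it and handed the job in at about 15 s.

- **First grasp:** It closed on air. Two camera views showed the finger ends about 28 mm short of the reported TCP, against the description. Nothing was touched. I repeated the grasp about 25 mm lower and it held, at a 25.5 mm opening.
- **Push down:** I pressed the hook down over the pin in stages until the feet met the lid. The wrist force peaked at about 6 N in the readings taken. Then I let go and backed straight up.
- **Hook:** The grip top reads 0.198 m (0.200 expected) and both ends are level within 1 mm. Its yaw of 4.8° matches the case.
- **Latch:** It lies level about 15 mm above the feet, as it should when shut.
- **Case and green hook:** The lid's centre moved less than 0.5 mm. The green hook looks untouched in the last picture, but I did not measure it again.
- **Checks that disagreed:**
  - The wrist and side cameras differ by 2–4 mm in absolute position. I judged alignment within one camera at a time.
  - Partway down, while the latch was being lifted, the arm read 3 mm off in x. This was gone on the next step.
  - The last side-view outline of the grip top was spoilt by stray pixels, so the yaw comes from the wrist camera.

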